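# Snug the sample canister's vent plug and swing the keeper over it

### The arm

A 6-joint arm with a two-finger parallel gripper is mounted at the origin on the work surface. World frame = base frame: x ahead of the robot, y to its left, z up, the work surface at z = 0. Lengths are in m, angles in rad, forces in N, time in s.
With the tool pointing down it reaches from about 0.4 to 0.925 m from the base axis. Payload 12.5 kg.
Tool frame: the origin (TCP) lies between the finger pads; the fingertips stand 8 mm ahead of it and the grasp point (between the pads) lies 11 mm behind it; z points along the fingers, y is the direction in which the jaws open and shut (so a half turn about z gives the same grasp; the last joint's range is limited). The gripper opens to 95 mm and grips with 3 to 60 N. Pads are 20 mm wide; open, the fingers measure 119 mm over their backs; the gripper's body (75 mm by 180 mm) begins 59 mm behind the grasp point.
Start: joints at [1.221, 0.491, 1.559, -0, 1.092, -0.106], TCP at [0.151, 0.607, 0.223] pointing down, gripper open.
Joint ranges: [-3.1, 3.1], [-0.84, 2.19], [0.05, 2.79], [-1.13, 4.28], [0.06, 2.93], [-2.69, 2.69]. Speed limits (rad/s): [2.22, 2.22, 2.79, 3.14, 3.14, 3.14].

### API

Orientations are given as a unit quaternion [x, y, z, w].
In Python, from station import r gives the robot as it stands.
- The arm moves only by the tool arm_command, never from a script. Its argument "rows" is a list of rows, each a list of 5 numbers: the closure, from 0 (fully open) to 1 (shut), then the shift along the tool's x, y, z in mm, then the turn about the tool's z in degrees. A call has exactly 5 rows; each row shifts and turns the commanded pose from where the row before left it, along the tool's axes as they then stand; what a row does not reach is not made up. A row lasts 1/8 s, in which the tool goes at most 62.5 mm and 10.7 degrees, less where a joint would pass 70% of its speed; a pose out of reach is approached as far as the arm can. A call with a gripper value outside its range is refused whole. The fingers move at their own pace and stop on an object; "grip_force" is the grip in N (left out, the last holds). Time passes only in rows, so rows that do not move let the fingers close, or fill a call up. It gives the time, the measured TCP pose, the force and the opening at its end, in the units of the state.
- r.state(): the state, without advancing time (a new reading comes with each control period).
- r.camera(name): name is "scene" or "top" or "wrist"; returns a dict with "frame" (400x640x3 uint8, blue, green, red), "mtx" (3x3 intrinsics, pixels), "cam_to_world" (4x4, takes a point from camera to world coordinates); the wrist camera has in their place "tool_from_camera" (4x4, takes a point from camera to tool coordinates, whose origin is the TCP and whose axes are the flange's). Camera axes: x right, y down, z forward; pixel columns grow to the right and rows downward; lengths in m; the calibration is good to about 2 mm. A picture is of the moment at which its call begins: read the wrist's pose just before it. There is no depth.
- r.finish_job(): hands the job in, once; it reports no verdict.
Trained networks look in a picture, given as the dict that the camera call returned (one of the last four; its "shot" number tells which), for a name from the list of things; names that differ only in an ending like _2 or _b are one class to them, and where a whole thing is asked for, a point or a joint stands for the part that bears it (a point fixed in the world has none). Each returns a list of dicts, best first, with "confidence" (0 to 1); they miss things now and then, are a little off and sometimes report something else, mostly with a low value. They report only what shows in the picture. A call takes as long as a camera call.
- r.outline_of(picture, name): "region" (400x640 bool, what is visible of it) and "bbox" ([left, top, right, bottom] in pixels, round what is visible of it).
The state is a dict: "clock": time; "joints": joint angles; "qvel": joint speeds; "joint_efforts": joint torques, N m; "eef_pos": TCP position; "orientation": TCP orientation; "force": force on the tool from outside, world axes, zero at the start; "torque": the same for the moment, N m; "gripper_width": finger opening in m.
Only numpy, scipy, OpenCV 4.12 (cv2) and the standard library are available. Lean on these libraries where they do the work, as an engineer would, in place of code of your own. Each camera call takes 0.05 s, during which the arm holds its last target.

### The job

Turn the vent plug on top of the clamped sample canister clockwise by its bar handle until the tapered thread goes properly snug, firm but not overtightened so that the canister is not wrenched round in its rubber jaws. Leave the plug tight, then swing the keeper bar all the way over the plug and let go, leaving the rock, its tray, the drill and the jar where they are.

Things in the scene. Friction and masses are not known exactly. Their poses are not given: they have to be found in the camera images.
- handle (a point): Centre of the bar handle of the pale metal T-shaped plug, on the plug's vertical axis, 138 mm above the bench. Bar 80 mm long (point x), 14 mm thick (y), 24 mm high (z up). Below it a neck of diameter 12 mm, 18 mm high, then a collar of diameter 26 mm whose top is 30 mm below this point. Turns clockwise from above to tighten; stays at one height; cannot be lifted out.
- plug (a joint): Turn of the plug's loose thread, rad, growing clockwise (tightening). Starts at -1.7 to -0.7, drag 0.04 N m; at 0 the taper only begins to wedge, and it reads 0 from there on, however far the plug is turned on. It is negative again if the plug is turned back. When let go the plug stays. Its stem winds up springily, 0.25 rad per N m.
- port (a point): Centre of the port's rim, 100 mm above the bench, on the plug's axis, on the steel canister (diameter 84 mm, black-topped lid 92 mm above the bench). Once the taper wedges, 0.15 to 1.25 rad more (unknown) take the drag in steps (0.10, 0.18 N m) to 0.36 N m = snug; about 0.3 rad later it turns no further and torque climbs fast. Hold 0.3 to 0.5 N m for half a second, never above 0.65 N m.
- canister (a joint): Twist of the canister in its rubber jaws, rad, clockwise positive, 0 at rest: a stiff spring, 30 N m per rad, that carries only the torque put on the plug (snug from 0.25 N m = 0.0083; overtightened at 0.65 N m = 0.0217) and springs back. Too small to be read well: feel the torque instead.
- keeper (a joint): Swing of the keeper, rad: 0 = closed at its stop, bar over the plug's centre; starts open at 1.2 to 1.8; stays where left (drag 0.10 N m). Turns about a vertical pillar, diameter 20 mm, 90 mm from the plug's axis; from above, closing is anticlockwise. Flat bar 20 mm wide, 7 mm thick, underside 156 mm above the bench, 6 mm above the plug's handle.
- keeper_post (a point): Centre of the round upright post (diameter 14 mm, 40 mm high, top 203 mm above the bench) at the free end of the keeper bar, 135 mm from the pillar's axis, 183 mm above the bench. When closed it stands 45 mm beyond the plug's axis on the side away from the pillar. Can be gripped from above or pushed sideways.
- fixture: Fixed aluminium base plate 250 x 160 x 12 mm with two jaws that hold the canister. Origin on the bench, on the plug's axis; its x axis points from the plug to the keeper's pillar, z up.
- rock: Grey rock slice with pale specks, diameter about 90 mm, 32 mm high, in the tray; leave alone. Origin under its centre.
- tray: Shallow aluminium tray 130 x 160 x 14 mm holding the rock; leave alone. Origin under its centre.
- drill: Pen-like steel micro drill, 130 mm long, 20 mm thick, lying on the bench on two rubber feet; leave alone. Origin under its middle.
- jar: Small clear jar, diameter 44 mm, 50 mm high; leave alone. Origin under its centre.

How it is judged:
On the way, in this order (a step that is already met when the one before it is completed fails the run):
1. the plug has been turned until snug: loose thread run in and a tightening torque of 0.25 N m or more held for 0.3 s, keeper still open (value of joint canister above 0.00833 rad and value of joint plug above -0.05 rad and value of joint keeper above 0.5 rad), for 0.3 s.
2. the keeper is swung over the plug (value of joint keeper below 0.1 rad), for 0.2 s.
At the end, for the whole second after the job is handed in: The keeper is closed over the plug (within 0.1 rad of its stop), the plug is still tight (not turned back by more than 0.1 rad) and no torque is left on the canister (twist below 0.005 rad) (value of joint keeper below 0.1 rad and value of joint plug above -0.1 rad and value of joint canister below 0.005 rad); the robot touches nothing.
It fails at once if the plug is overtightened: more than 0.65 N m, the canister wrenched more than 0.0217 rad round in its jaws (value of joint canister above 0.0217 rad).
It fails at once if the rock is shifted more than 20 mm (distance of rock from where it was at the start of the episode above 0.02 m).
It fails at once if the tray is shifted more than 20 mm (distance of tray from where it was at the start of the episode above 0.02 m).
It fails at once if the drill is shifted more than 20 mm (distance of drill from where it was at the start of the episode above 0.02 m).
It fails at once if the jar is shifted more than 20 mm (distance of jar from where it was at the start of the episode above 0.02 m).
It also fails if it takes over 72 s, if anything falls off the work surface, if the arm or the gripper's body presses on something with over 40 N, if the wrist force passes 120 N, or if a joint passes its speed limit or range.

## Working session

There is one attempt and no reset: what is moved stays moved. The work goes in short steps, Python scripts to look and compute and a tool call to move; the robot and the scene stay as the last step left them, time stands still between calls to the robot, and variables do not carry over. Pictures are saved under pics/ and viewed, and the job is handed in when it is done.

Besides the shell and the picture viewer there is one more tool, called after "Request:" by a JSON object that holds its "fn" and its "kwargs", one argument or row to a line. arm_command: Moves the arm, as the interface text tells. Its arguments: {"type":"object","properties":{"rows":{"type":"array"},"grip_force":{"type":"number"}},"required":["rows"]}

```bash
mkdir -p pics; ls; cat > h.py <<'E'
import numpy as np, cv2
from station import r
def ray(c,uv):
    K=np.array(c['mtx']);T=np.array(c['cam_to_world'])
    d=np.linalg.inv(K)@np.array([uv[0],uv[1],1.0]); return T[:3,3],T[:3,:3]@d
def atz(c,uv,z):
    o,d=ray(c,uv); return o+d*(z-o[2])/d[2]
def proj(c,p):
    K=np.array(c['mtx']);T=np.linalg.inv(np.array(c['cam_to_world']))
    q=K@(T[:3,:3]@np.array(p)+T[:3,3]); return q[:2]/q[2]
def cen(reg):
    m=cv2.moments(reg.astype(np.uint8),True); return m['m10']/m['m00'],m['m01']/m['m00']
E
python3 - <<'E'
from h import *
s=r.state(); print(s)
for n in ('top','scene'):
    c=r.camera(n); cv2.imwrite(f'pics/{n}0.png',c['frame'])
    np.save(n+'_K.npy',c['mtx']);np.save(n+'_T.npy',c['cam_to_world'])
    print(n,c['mtx'],c['cam_to_world'])
    for k in ('handle','keeper','keeper_post','canister','rock','drill','jar'):
        for o in r.outline_of(c,k)[:2]: print(k,o['confidence'],o['bbox'],cen(o['region']))
E
```

```text
pics
{'clock': 0.0, 'joints': array([ 1.22143865e+00,  4.91557442e-01,  1.55943484e+00, -1.77150855e-05,
        1.09166984e+00, -1.05612705e-01]), 'qvel': array([ 4.73610702e-05,  1.37671920e-03, -3.77249758e-04, -1.46163391e-03,
       -1.23747851e-03, -2.71542827e-04]), 'joint_efforts': array([-7.16561262e-04, -6.12638640e+01, -2.58172435e+01,  6.91602845e-02,
        4.82678355e-02, -1.15535231e-04]), 'eef_pos': array([0.15075039, 0.60631974, 0.22206808]), 'orientation': array([ 1.21566942e-01,  9.92583091e-01, -5.22729938e-04, -1.12942142e-04]), 'force': array([-0.7503626 ,  0.20015101, -0.46542782]), 'torque': array([ 0.05485652, -0.02629724,  0.02669499]), 'gripper_width': 0.0946795993769736}
top [[448.28113899   0.         310.18480783]
 [  0.         448.28113899 198.05655571]
 [  0.           0.           1.        ]] [[-0.01145836 -0.99759026  0.06842792  0.51449628]
 [-0.99989233  0.01205835  0.00836161  0.00921338]
 [-0.00916659 -0.06832474 -0.99762102  1.08840433]
 [ 0.          0.          0.          1.        ]]
handle 0.8 [299.5, 228.8, 335.8, 247.5] (317.1836065573
[... 868 characters left out ...]
 173.0, 353.0, 201.2] (343.8682432432432, 187.57432432432432)
keeper 0.88 [301.5, 180.8, 360.8, 237.1] (331.9551515151515, 211.1090909090909)
keeper_post 0.6 [307.4, 182.5, 355.9, 236.0] (332.1240506329114, 210.9354430379747)
canister 0.67 [325.8, 170.4, 365.2, 239.8] (342.2758293838863, 204.6691943127962)
rock 0.78 [283.0, 169.5, 319.2, 200.6] (296.8399470899471, 182.61640211640213)
rock 0.39 [358.0, 277.5, 402.9, 302.8] (380.84702093397743, 291.2399355877617)
drill 0.72 [303.7, 184.3, 358.9, 232.0] (332.91989319092124, 211.520694259012)
jar 0.82 [262.6, 195.0, 279.6, 225.5] (269.5845771144279, 208.39054726368158)
jar 0.52 [324.0, 169.4, 363.5, 240.4] (341.9319271332694, 204.68072866730586)
```

```bash
python3 - <<'E'
import cv2
a=cv2.imread('pics/top0.png')[150:290,200:440]; cv2.imwrite('pics/t1.png',cv2.resize(a,None,fx=3.3,fy=3.3,interpolation=3))
a=cv2.imread('pics/scene0.png')[140:320,240:440]; cv2.imwrite('pics/s1.png',cv2.resize(a,None,fx=3.3,fy=3.3,interpolation=3))
E
```

```text
(no output)
```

View pics/t1.png

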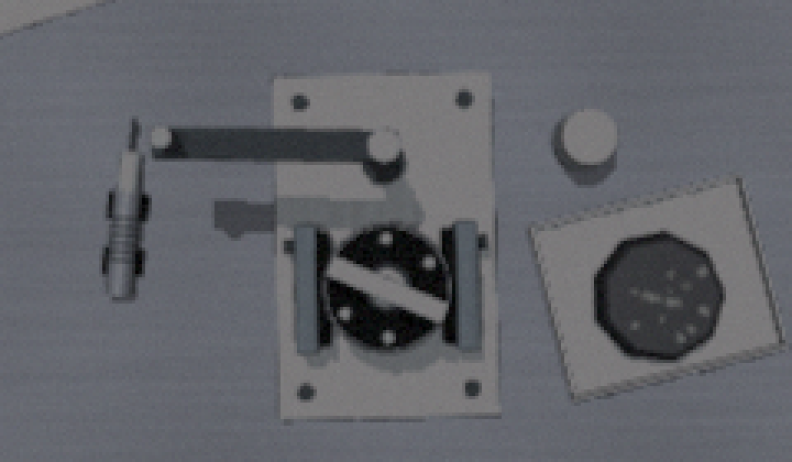

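View pics/s1.png

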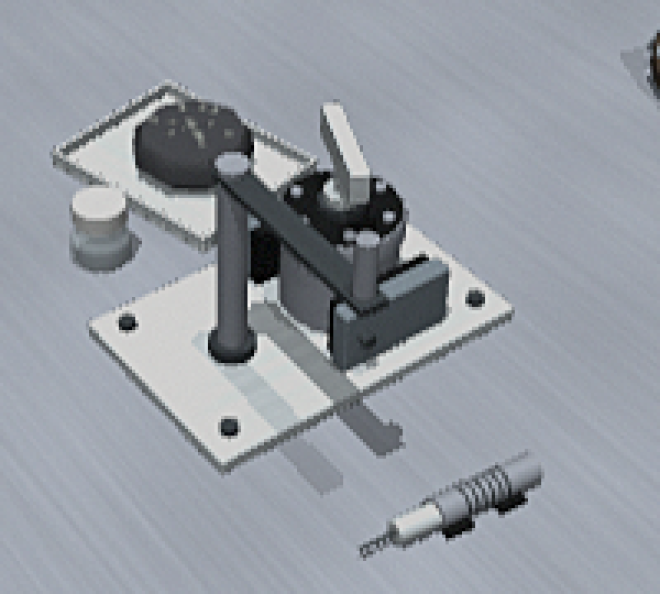

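The top view shows the plug's bar at about (317, 237), its right end tilted down, and the pillar near (316, 194). The post is near (248.5, 192), close to the drill. The scene view agrees. Next I'll compute positions.

```bash
python3 - <<'E'
from h import *
top={'mtx':np.load('top_K.npy'),'cam_to_world':np.load('top_T.npy')}
sc={'mtx':np.load('scene_K.npy'),'cam_to_world':np.load('scene_T.npy')}
c=r.camera('top')
o=r.outline_of(c,'handle')[0]; reg=o['region'].astype(np.uint8)
# refine bar: bright pixels in handle region
g=cv2.cvtColor(c['frame'],cv2.COLOR_BGR2GRAY)
m=((g>110)&(cv2.dilate(reg,np.ones((3,3)))>0)).astype(np.uint8)
m=cv2.morphologyEx(m,cv2.MORPH_OPEN,np.ones((2,2)))
print(m.sum(),reg.sum())
for mm in (reg,m):
    pts=np.argwhere(mm)[:,::-1].astype(np.float32)
    rc=cv2.minAreaRect(pts); b=cv2.boxPoints(rc); w=np.array([atz(c,p,0.150) for p in b])
    e=[w[1]-w[0],w[2]-w[1]]; e=max(e,key=np.linalg.norm)
    print('rect',rc,'centre',atz(c,rc[0],.15),'len',np.linalg.norm(e),'ang',np.degrees(np.arctan2(e[1],e[0])))
def tp(x,y): return (x/3.3+200,y/3.3+150)
can=r.outline_of(c,'canister')[0]
print('pillar',atz(c,tp(383,145),.163),'post',atz(c,tp(161,137),.203))
H=atz(c,cen(reg),.15); print('proj in scene',proj(sc,H), proj(sc,atz(c,tp(161,137),.203)),proj(sc,atz(c,tp(383,145),.163)))
# plate
for q in [(275,75),(490,74),(500,415),(280,418)]: print('plate',atz(c,tp(*q),.012))
E
```

```text
197 279
rect ((317.033203125, 237.87554931640625), (36.97458267211914, 10.950662612915039), 14.931418418884277) centre [0.49546418 0.00375152 0.15      ] len 0.07711524282592574 ang -105.54876256741798
rect ((318.3448791503906, 237.137939453125), (36.767677307128906, 7.799203872680664), 21.801410675048828) centre [0.49696581 0.00099726 0.15      ] len 0.07663648008491569 ang -112.40729183022931
pillar [0.58636697 0.00470742 0.163     ] post [0.58970936 0.1383115  0.203     ]
proj in scene [345.29386117 180.93712471] [351.45996079 211.37498378] [310.79644893 191.35252671]
plate [0.650488   0.08244593 0.012     ]
plate [ 0.64923957 -0.07494686  0.012     ]
plate [ 0.4020498  -0.07786961  0.012     ]
plate [0.40157303 0.08067136 0.012     ]
```

Request:
{"fn": "arm_command", "kwargs": {
  "rows": [
    [0,-32,-33.5,-3,0],
    [0,-32,-33.5,-3,0],
    [0,-32,-33.5,-3,0],
    [0,-32,-33.5,-3,0],
    [0,-32,-33.5,-3,0]
  ],
  "grip_force": 25
}}

```text
clock: 1.58
eef_pos: [0.2662, 0.4041, 0.2379]
orientation: [0.121, 0.993, 0.0, 0.0]
force: [1.2, 0.3, 0.4]
gripper_width: 0.0952
```

Request:
{"fn": "arm_command", "kwargs": {
  "rows": [
    [0,-32,-33.5,-2,0],
    [0,-32,-33.5,-2,0],
    [0,-32,-33.5,-2,0],
    [0,-32,-33.5,-2,0],
    [0,-32,-33.5,-2,0]
  ]
}}

```text
clock: 2.2
eef_pos: [0.3811, 0.2028, 0.2479]
orientation: [0.122, 0.993, 0.0, 0.0]
force: [1.2, 1.3, 0.1]
gripper_width: 0.095
```

Request:
{"fn": "arm_command", "kwargs": {
  "rows": [
    [0,-32,-33.5,0,0],
    [0,-32,-33.5,0,0],
    [0,-32,-33.5,0,0],
    [0,-32,-33.5,0,0],
    [0,-32,-33.5,0,0]
  ]
}}

```text
clock: 2.82
eef_pos: [0.496, 0.0015, 0.2478]
orientation: [0.122, 0.993, 0.0, 0.0]
force: [-0.1, 0.4, -0.5]
gripper_width: 0.0951
```

Request:
{"fn": "arm_command", "kwargs": {
  "rows": [
    [0,0,0,0,-10],
    [0,0,0,0,-10],
    [0,0,0,0,-10],
    [0,0,0,0,-10],
    [0,0,0,0,-10]
  ]
}}

```text
clock: 3.45
eef_pos: [0.4954, 0.003, 0.2477]
orientation: [-0.312, 0.95, -0.0, 0.0]
force: [-0.0, 0.5, 0.2]
gripper_width: 0.095
```

Request:
{"fn": "arm_command", "kwargs": {
  "rows": [
    [0,0,0,0,-10],
    [0,0,0,0,-10],
    [0,0,0,0,-4],
    [0,0,0,0,0],
    [0,0,0,0,0]
  ]
}}

```text
clock: 4.08
eef_pos: [0.4963, 0.0151, 0.2473]
orientation: [-0.493, 0.87, -0.008, -0.005]
force: [-0.1, 0.2, -0.3]
gripper_width: 0.095
```

```bash
cat >> h.py <<'E'
from scipy.spatial.transform import Rotation as R
def wcam(name):
    s=r.state(); c=r.camera('wrist'); T=np.eye(4); T[:3,:3]=R.from_quat(s['orientation']).as_matrix(); T[:3,3]=s['eef_pos']
    c['cam_to_world']=T@np.array(c['tool_from_camera']); cv2.imwrite('pics/'+name+'.png',c['frame']); return s,c
def st():
    s=r.state(); m=R.from_quat(s['orientation']).as_matrix()
    print('t',s['clock'],'p',s['eef_pos'].round(4),'yaw_y',np.degrees(np.arctan2(m[1,1],m[0,1])).round(2),'j6',s['joints'][5].round(3),'F',s['force'].round(2),'M',s['torque'].round(3),'w',s['gripper_width'].round(4)); return s
E
python3 - <<'E'
from h import *
st(); s,c=wcam('w1')
print(c['mtx'],c['tool_from_camera'],proj(c,[.496,.003,.15]))
for k in ('handle','keeper_post'):
    for o in r.outline_of(c,k)[:2]: print(k,o['confidence'],o['bbox'],cen(o['region']))
E
```

```text
Traceback (most recent call last):
  File "h.py", line 19, in st
    print('t',s['clock'],'p',s['eef_pos'].round(4),'yaw_y',np.degrees(np.arctan2(m[1,1],m[0,1])).round(2),'j6',s['joints'][5].round(3),'F',s['force'].round(2),'M',s['torque'].round(3),'w',s['gripper_width'].round(4)); return s
                                                                                                                                                                                            ^^^^^^^^^^^^^^^^^^^^^^^^
AttributeError: 'float' object has no attribute 'round'
```

```bash
sed -i "s/s\['gripper_width'\].round(4)/round(float(s['gripper_width']),4)/" h.py
python3 - <<'E'
from h import *
st(); s,c=wcam('w1');print(s['joints'],s['orientation'])
print(c['mtx'],c['tool_from_camera'],proj(c,[.496,.003,.15]))
for k in ('handle','keeper_post'):
    for o in r.outline_of(c,k)[:2]: print(k,o['confidence'],o['bbox'],cen(o['region']))
E
```

```text
t 4.075 p [0.4963 0.0151 0.2473] yaw_y 149.11 j6 -2.684 F [-0.12  0.22 -0.26] M [0.062 0.075 0.001] w 0.095
[-0.0928135   0.28169878  1.83217276 -0.02137284  1.02752107 -2.68424355] [-0.49324539  0.8698421  -0.00759084 -0.00510669]
[[300.96827601   0.         320.96298215]
 [  0.         300.96827601 203.3889582 ]
 [  0.           0.           1.        ]] [[ 3.14276246e-04 -9.59507442e-01 -2.81683101e-01  7.95730463e-02]
 [ 9.99999680e-01  5.08625958e-04 -6.16842989e-04  1.25434231e-03]
 [ 7.35136776e-04 -2.81682818e-01  9.59507295e-01 -1.61579917e-01]
 [ 0.00000000e+00  0.00000000e+00  0.00000000e+00  1.00000000e+00]] [313.97397134 197.50254455]
handle 0.96 [300.9, 150.7, 328.0, 239.1] (314.7948051948052, 195.23246753246752)
```

View pics/w1.png

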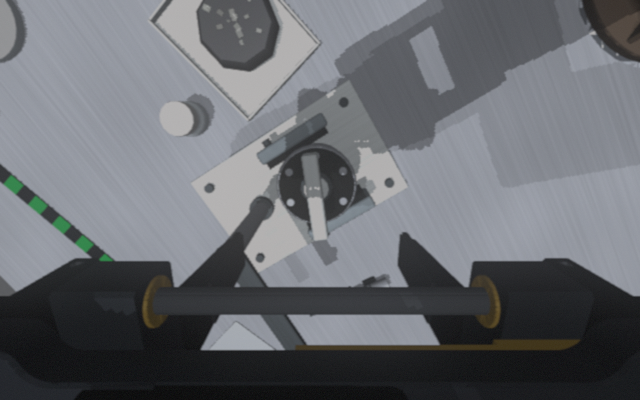

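```bash
python3 - <<'E'
from h import *
s,c=wcam('w1b')
o=r.outline_of(c,'handle')[0]; reg=o['region'].astype(np.uint8)
g=cv2.cvtColor(c['frame'],cv2.COLOR_BGR2GRAY)
a=c['frame'][130:260,260:390]; cv2.imwrite('pics/w1c.png',cv2.resize(a,None,fx=4.5,fy=4.5,interpolation=3))
E
```

```text
(no output)
```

View pics/w1c.png

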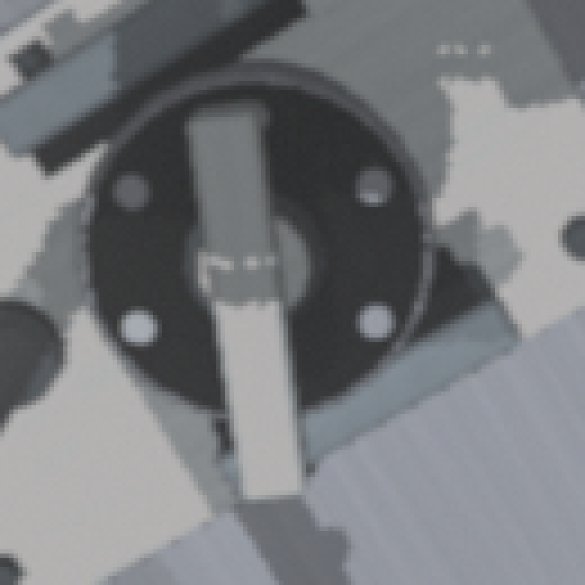

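The enlarged wrist view shows the bar's top face. Its far end is at crop (187–262, 120) and its near end at (243–302, 496).

```bash
python3 - <<'E'
from h import *
s,c=wcam('w1d')
f=lambda x,y: atz(c,(x/4.5+260,y/4.5+130),.15)
P=[f(187,120),f(260,120),f(302,493),f(243,498)]
for p in P: print(p.round(4))
print('centre',np.mean(P,0).round(4)); d=(P[2]+P[3]-P[0]-P[1])/2; print(np.linalg.norm(d),np.degrees(np.arctan2(d[1],d[0])))
# pillar & bolts check
m=R.from_quat(s['orientation']).as_matrix(); print(m.round(4))
E
```

```text
[ 0.4864 -0.0339  0.15  ]
[ 0.4744 -0.0268  0.15  ]
[0.5064 0.0431 0.15  ]
[0.5174 0.0379 0.15  ]
centre [0.4962 0.0051 0.15  ]
0.0775713025693201 66.00025049730402
[[-0.514  -0.8578 -0.0013]
 [-0.8576  0.514  -0.0182]
 [ 0.0163 -0.0082 -0.9998]]
```

Request:
{"fn": "arm_command", "kwargs": {
  "rows": [
    [0,0,0,0,4.5],
    [0,0,0,0,0],
    [0,0,0,0,0],
    [0,0,0,0,0],
    [0,0,0,0,0]
  ]
}}

```text
clock: 5.0
eef_pos: [0.4963, 0.0148, 0.2473]
orientation: [-0.459, 0.889, -0.008, -0.005]
force: [1.3, 0.1, 0.4]
gripper_width: 0.0951
```

```bash
python3 - <<'E'
from h import *
s=st(); m=R.from_quat(s['orientation']).as_matrix(); print(m.round(4)); print('tool delta', m.T@(np.array([.496,.004,.127])-s['eef_pos']))
s,c=wcam('w2')
for o in r.outline_of(c,'handle')[:1]:
    p=atz(c,cen(o['region']),.145); print(p)
a=c['frame'][130:260,260:390]; cv2.imwrite('pics/w2c.png',cv2.resize(a,None,fx=4.5,fy=4.5,interpolation=3))
E
```

```text
t 5.0 p [0.4963 0.0148 0.2473] yaw_y 144.62 j6 -2.607 F [1.34 0.06 0.38] M [ 0.051  0.04  -0.035] w 0.0951
[[-0.5791 -0.8153 -0.0013]
 [-0.8151  0.579  -0.0182]
 [ 0.0156 -0.0095 -0.9998]]
tool delta [ 0.00711974 -0.00482595  0.12043265]
[0.49475292 0.00177735 0.145     ]
```

View pics/w2c.png

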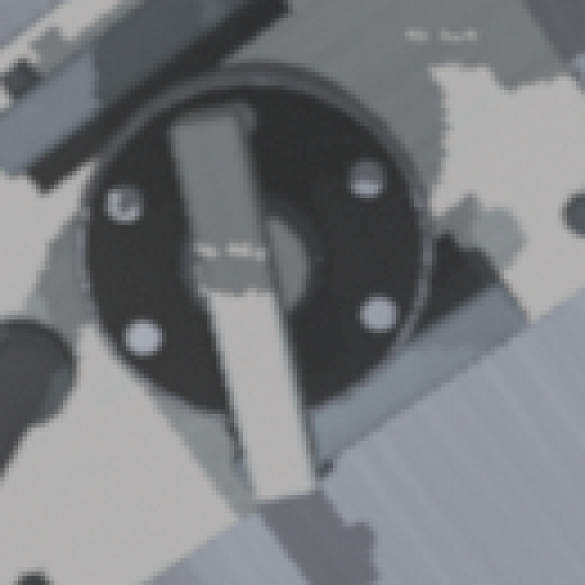

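```bash
python3 - <<'E'
from h import *
s,c=wcam('w2d'); t=r.camera('top')
print('lid wrist',atz(c,(258/4.5+260,240/4.5+130),.092),'bar', atz(c,(247/4.5+260,310/4.5+130),.15))
print('lid top',atz(t,(388/3.3+200,288/3.3+150),.092))
print('bar top',atz(t,(388/3.3+200,290/3.3+150),.15))
print('baro',proj(c,[.496,.004,.15])*4.5-np.array([260,130])*4.5)
E
```

```text
lid wrist [0.49321244 0.00289386 0.092     ] bar [0.49523564 0.0041443  0.15      ]
lid top [0.49560415 0.00219606 0.092     ]
bar top [0.49544469 0.00262038 0.15      ]
baro [243.44934502 311.57431807]
```

Request:
{"fn": "arm_command", "kwargs": {
  "rows": [
    [0,8,-5,24,0],
    [0,0,0,24,0],
    [0,0,0,24,0],
    [0,0,0,24,0],
    [0,0,0,24,0]
  ]
}}

```text
clock: 5.82
eef_pos: [0.4957, 0.0031, 0.1267]
orientation: [-0.459, 0.889, -0.008, -0.005]
force: [0.5, 0.1, -0.7]
gripper_width: 0.0949
```

Request:
{"fn": "arm_command", "kwargs": {
  "rows": [
    [0,0,0,0,0],
    [0.4,0,0,0,0],
    [0.7,0,0,0,0],
    [1,0,0,0,0],
    [1,0,0,0,0]
  ],
  "grip_force": 20
}}

```text
clock: 6.45
eef_pos: [0.4957, 0.0032, 0.1278]
orientation: [-0.459, 0.889, -0.008, -0.005]
force: [-0.1, 0.5, 0.2]
gripper_width: 0.0605
```

```bash
python3 - <<'E'
from h import *
s=st(); s,c=wcam('w3'); st()
E
```

```text
t 6.45 p [0.4957 0.0032 0.1278] yaw_y 144.59 j6 -2.62 F [-0.11  0.48  0.21] M [0.067 0.036 0.033] w 0.0605
t 6.5 p [0.4957 0.0032 0.1277] yaw_y 144.6 j6 -2.62 F [ 0.87  0.19 -0.96] M [ 0.052  0.088 -0.034] w 0.0568
```

View pics/w3.png

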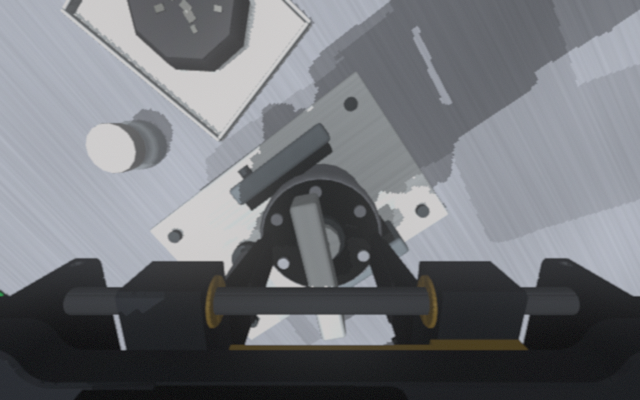

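The fingers are closing evenly on both sides of the bar.

Request:
{"fn": "arm_command", "kwargs": {
  "rows": [
    [1,0,0,0,0],
    [1,0,0,0,0],
    [1,0,0,0,0],
    [1,0,0,0,0],
    [1,0,0,0,0]
  ]
}}

```text
clock: 7.12
eef_pos: [0.4956, 0.003, 0.1275]
orientation: [-0.459, 0.889, -0.008, -0.005]
force: [-1.5, -2.5, 0.3]
gripper_width: 0.014
```

Request:
{"fn": "arm_command", "kwargs": {
  "rows": [
    [1,0,0,0,0],
    [1,0,0,0,0],
    [1,0,0,0,0],
    [1,0,0,0,0],
    [1,0,0,0,0]
  ]
}}

```text
clock: 7.75
eef_pos: [0.4956, 0.0032, 0.1274]
orientation: [-0.459, 0.889, -0.008, -0.005]
force: [-0.1, -2.6, -0.2]
gripper_width: 0.0142
```

```bash
cat >> h.py <<'E'
def mz(n=8):
    q=[]
    for i in range(n):
        r.camera('top'); s=r.state(); m=R.from_quat(s['orientation']).as_matrix()
        q.append(np.r_[s['torque'],s['force'],s['joint_efforts'][5]])
    print('Mz mean',np.mean(q,0).round(3),'sd',np.std(q,0).round(3)[[2,6]])
E
python3 - <<'E'
from h import *
st(); mz(6); wcam('w4')
E
```

```text
t 7.75 p [0.4956 0.0032 0.1274] yaw_y 144.6 j6 -2.62 F [-0.13 -2.55 -0.21] M [-0.518  0.295  0.074] w 0.0142
Mz mean [-0.571  0.291  0.027 -0.973 -2.612  0.456  0.037] sd [0.045 0.   ]
```

View pics/w4.png

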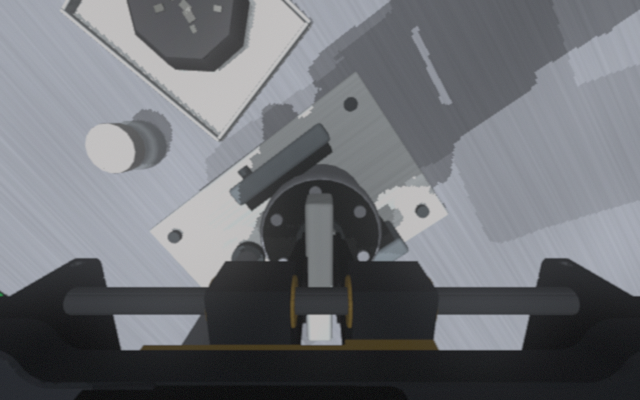

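The plug is gripped at 14 mm and aligned. The joint-6 effort is nearly noise-free at 0.037 N m, which matches the loose drag, so I'll use it as the torque sensor.

Request:
{"fn": "arm_command", "kwargs": {
  "rows": [
    [1,0,0,0,5],
    [1,0,0,0,5],
    [1,0,0,0,5],
    [1,0,0,0,5],
    [1,0,0,0,5]
  ]
}}

```text
clock: 8.72
eef_pos: [0.4951, 0.0037, 0.1274]
orientation: [-0.254, 0.967, -0.008, -0.003]
force: [-3.4, 1.3, 2.6]
gripper_width: 0.0137
```

```bash
python3 - <<'E'
from h import *
s=st(); print(s['joint_efforts'][5]); mz(2)
E
```

```text
t 8.725 p [0.4951 0.0037 0.1274] yaw_y 119.41 j6 -2.181 F [-3.37  1.28  2.62] M [0.595 0.718 0.019] w 0.0137
-1.0981961712241173
Mz mean [ 0.579  0.76   0.031 -2.132  1.607  1.881  0.147] sd [0.008 0.894]
```

```bash
python3 - <<'E'
from h import *
for i in range(4):
    r.camera('top'); s=r.state(); print(s['joint_efforts'][5],s['torque'],s['force'])
E
```

```text
0.4926855303347111 [ 0.69181573  0.70408061 -0.00870253] [-2.52823456  2.14461523  3.04201681]
0.17257398460060358 [0.73812089 0.79710693 0.03409294] [-2.91035103  1.65161128  3.13264198]
0.04931384464725852 [0.79977295 0.85738739 0.00652536] [-2.56244042  1.49615178  2.05254825]
0.009659830830059946 [0.81924697 0.79025471 0.05743228] [-2.36270199  2.26756914  2.31473817]
```

Request:
{"fn": "arm_command", "kwargs": {
  "rows": [
    [1,0,0,0,3],
    [1,0,0,0,3],
    [1,0,0,0,3],
    [1,0,0,0,0],
    [1,0,0,0,0]
  ]
}}

```text
clock: 9.65
eef_pos: [0.4955, 0.0033, 0.1274]
orientation: [-0.179, 0.984, -0.009, -0.002]
force: [-3.4, 4.3, 2.2]
gripper_width: 0.0144
```

```bash
cat > e.py <<'E'
from h import *
r.camera('top');s=st();print('eff6',s['joint_efforts'][5]); 
r.camera('top');s=r.state();print('eff6',s['joint_efforts'][5],s['torque'][2])
E
python3 e.py
```

```text
t 9.7 p [0.4955 0.0033 0.1274] yaw_y 110.68 j6 -2.028 F [-4.09  4.15  3.1 ] M [1.186 0.866 0.055] w 0.0139
eff6 0.023447078419849277
eff6 0.033762456150725484 0.04433391377716829
```

Request:
{"fn": "arm_command", "kwargs": {
  "rows": [
    [1,0,0,0,3],
    [1,0,0,0,3],
    [1,0,0,0,3],
    [1,0,0,0,0],
    [1,0,0,0,0]
  ]
}}

```text
clock: 10.38
eef_pos: [0.4955, 0.0034, 0.1274]
orientation: [-0.102, 0.995, -0.009, -0.002]
force: [-3.4, 4.4, 2.6]
gripper_width: 0.0142
```

```bash
python3 e.py
```

```text
t 10.425 p [0.4955 0.0034 0.1274] yaw_y 101.67 j6 -1.871 F [-2.21  4.54  1.98] M [1.281 0.823 0.014] w 0.0143
eff6 0.04135443479754031
eff6 0.03940313821658492 0.02625820195683336
```

Request:
{"fn": "arm_command", "kwargs": {
  "rows": [
    [1,0,0,0,3],
    [1,0,0,0,3],
    [1,0,0,0,2],
    [1,0,0,0,0],
    [1,0,0,0,0]
  ]
}}

```text
clock: 11.1
eef_pos: [0.4956, 0.0034, 0.1274]
orientation: [-0.032, 0.999, -0.009, -0.001]
force: [-2.6, 4.5, 2.1]
gripper_width: 0.0141
```

```bash
python3 e.py
```

```text
t 11.15 p [0.4956 0.0034 0.1274] yaw_y 93.67 j6 -1.732 F [-3.28  4.26  2.34] M [1.376 0.767 0.033] w 0.0141
eff6 0.044639798579737544
eff6 0.04331060335971415 0.010359115668778594
```

Request:
{"fn": "arm_command", "kwargs": {
  "rows": [
    [1,0,0,0,3],
    [1,0,0,0,3],
    [1,0,0,0,3],
    [1,0,0,0,0],
    [1,0,0,0,0]
  ]
}}

```text
clock: 11.82
eef_pos: [0.4957, 0.0035, 0.1274]
orientation: [0.047, 0.999, -0.009, -0.0]
force: [-3.2, 5.4, 1.2]
gripper_width: 0.0142
```

```bash
python3 e.py
```

```text
t 11.875 p [0.4957 0.0035 0.1274] yaw_y 84.67 j6 -1.574 F [-3.67  5.47  1.39] M [1.489 0.619 0.038] w 0.0142
eff6 0.03962308284826577
eff6 0.03769089700654149 0.01939645713642905
```

Request:
{"fn": "arm_command", "kwargs": {
  "rows": [
    [1,0,0,0,3],
    [1,0,0,0,3],
    [1,0,0,0,3],
    [1,0,0,0,0],
    [1,0,0,0,0]
  ]
}}

```text
clock: 12.55
eef_pos: [0.4959, 0.0035, 0.1275]
orientation: [0.125, 0.992, -0.009, 0.001]
force: [-1.5, 4.7, 1.1]
gripper_width: 0.0144
```

```bash
python3 e.py
```

```text
t 12.6 p [0.4958 0.0035 0.1275] yaw_y 75.67 j6 -1.417 F [-2.2   5.21  2.29] M [1.399 0.44  0.075] w 0.0143
eff6 0.09759732289239764
eff6 0.09562891675159335 0.10351412182894419
```

The drag has stepped to 0.10 N m, so the taper has started to wedge. I'll use smaller steps from here.

Request:
{"fn": "arm_command", "kwargs": {
  "rows": [
    [1,0,0,0,2],
    [1,0,0,0,2],
    [1,0,0,0,2],
    [1,0,0,0,0],
    [1,0,0,0,0]
  ]
}}

```text
clock: 13.28
eef_pos: [0.4959, 0.0035, 0.1275]
orientation: [0.176, 0.984, -0.009, 0.001]
force: [-1.8, 5.6, 1.3]
gripper_width: 0.014
```

```bash
python3 e.py
```

```text
t 13.325 p [0.4959 0.0035 0.1274] yaw_y 69.67 j6 -1.313 F [-1.5   6.64  1.43] M [1.44  0.386 0.095] w 0.0143
eff6 0.101119140163064
eff6 0.09981847135350108 0.10675942899640394
```

Request:
{"fn": "arm_command", "kwargs": {
  "rows": [
    [1,0,0,0,2],
    [1,0,0,0,2],
    [1,0,0,0,2],
    [1,0,0,0,0],
    [1,0,0,0,0]
  ]
}}

```text
clock: 14.0
eef_pos: [0.4961, 0.0035, 0.1275]
orientation: [0.228, 0.974, -0.009, 0.002]
force: [-0.3, 5.8, 1.3]
gripper_width: 0.0145
```

```bash
python3 e.py
```

```text
t 14.05 p [0.496  0.0035 0.1275] yaw_y 63.67 j6 -1.208 F [-0.93  5.94  1.12] M [1.449 0.188 0.054] w 0.0142
eff6 0.09908853331580758
eff6 0.0979120284318924 0.09593519131322154
```

Request:
{"fn": "arm_command", "kwargs": {
  "rows": [
    [1,0,0,0,3],
    [1,0,0,0,3],
    [1,0,0,0,2],
    [1,0,0,0,0],
    [1,0,0,0,0]
  ]
}}

```text
clock: 14.72
eef_pos: [0.4962, 0.0035, 0.1275]
orientation: [0.295, 0.955, -0.009, 0.003]
force: [-0.8, 5.4, 1.0]
gripper_width: 0.0139
```

```bash
python3 e.py
```

```text
t 14.775 p [0.4962 0.0035 0.1275] yaw_y 55.67 j6 -1.068 F [-0.6   5.45  0.21] M [1.394 0.093 0.082] w 0.0142
eff6 0.09672603104263544
eff6 0.09539089864119887 0.06524700937626525
```

Request:
{"fn": "arm_command", "kwargs": {
  "rows": [
    [1,0,0,0,3],
    [1,0,0,0,3],
    [1,0,0,0,2],
    [1,0,0,0,0],
    [1,0,0,0,0]
  ]
}}

```text
clock: 15.45
eef_pos: [0.4963, 0.0034, 0.1275]
orientation: [0.361, 0.933, -0.008, 0.003]
force: [0.2, 5.5, 0.2]
gripper_width: 0.0143
```

```bash
python3 e.py
```

```text
t 15.5 p [0.4963 0.0035 0.1275] yaw_y 47.67 j6 -0.929 F [-0.61  5.74  0.63] M [ 1.365 -0.095  0.137] w 0.0143
eff6 0.09485526708886027
eff6 0.09341118391603231 0.07086403703580421
```

Request:
{"fn": "arm_command", "kwargs": {
  "rows": [
    [1,0,0,0,3],
    [1,0,0,0,3],
    [1,0,0,0,2],
    [1,0,0,0,0],
    [1,0,0,0,0]
  ]
}}

```text
clock: 16.18
eef_pos: [0.4965, 0.0034, 0.1275]
orientation: [0.425, 0.905, -0.008, 0.004]
force: [1.4, 5.7, -0.7]
gripper_width: 0.0144
```

```bash
python3 e.py
```

```text
t 16.225 p [0.4965 0.0034 0.1275] yaw_y 39.67 j6 -0.789 F [ 0.74  6.05 -0.28] M [ 1.311 -0.252  0.075] w 0.0142
eff6 0.09255653712898493
eff6 0.09124550968408585 0.05598526998208322
```

Request:
{"fn": "arm_command", "kwargs": {
  "rows": [
    [1,0,0,0,3],
    [1,0,0,0,3],
    [1,0,0,0,2],
    [1,0,0,0,0],
    [1,0,0,0,0]
  ]
}}

```text
clock: 16.9
eef_pos: [0.4966, 0.0034, 0.1275]
orientation: [0.487, 0.873, -0.008, 0.005]
force: [1.2, 5.1, -0.9]
gripper_width: 0.0141
```

```bash
python3 e.py
```

```text
t 16.95 p [0.4966 0.0034 0.1275] yaw_y 31.67 j6 -0.65 F [ 0.99  5.36 -1.  ] M [ 1.267 -0.265  0.064] w 0.0141
eff6 0.09086509002372622
eff6 0.08961411193013191 0.09010759270121672
```

Request:
{"fn": "arm_command", "kwargs": {
  "rows": [
    [1,0,0,0,3],
    [1,0,0,0,3],
    [1,0,0,0,2],
    [1,0,0,0,0],
    [1,0,0,0,0]
  ]
}}

```text
clock: 17.62
eef_pos: [0.4966, 0.0034, 0.1275]
orientation: [0.547, 0.837, -0.007, 0.005]
force: [1.1, 5.2, -0.8]
gripper_width: 0.0139
```

```bash
python3 e.py; python3 -c "
from h import *
wcam('w5')"
```

```text
t 17.675 p [0.4966 0.0034 0.1275] yaw_y 23.68 j6 -0.51 F [ 0.34  4.96 -0.31] M [ 1.153 -0.237  0.081] w 0.0146
eff6 0.17063763923943043
eff6 0.16939401626586914 0.2299321986667238
```

View pics/w5.png

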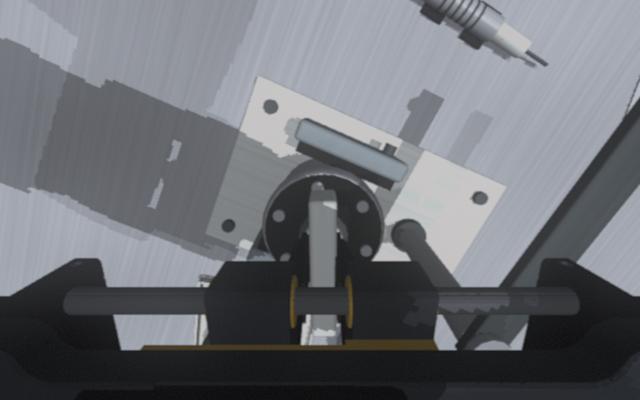

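The bar is still aligned between the fingers and the drag is 0.17–0.18 N m, the second step. I'll keep going with small steps.

Request:
{"fn": "arm_command", "kwargs": {
  "rows": [
    [1,0,0,0,2],
    [1,0,0,0,2],
    [1,0,0,0,1],
    [1,0,0,0,0],
    [1,0,0,0,0]
  ]
}}

```text
clock: 18.4
eef_pos: [0.4967, 0.0034, 0.1275]
orientation: [0.583, 0.812, -0.007, 0.006]
force: [1.1, 5.2, -1.8]
gripper_width: 0.0141
```

```bash
python3 e.py
```

```text
t 18.45 p [0.4967 0.0033 0.1275] yaw_y 18.69 j6 -0.423 F [ 1.21  5.32 -1.05] M [ 1.184 -0.289  0.184] w 0.0143
eff6 0.1759101077914238
eff6 0.1752945827320218 0.1681259840109665
```

Request:
{"fn": "arm_command", "kwargs": {
  "rows": [
    [1,0,0,0,2],
    [1,0,0,0,2],
    [1,0,0,0,1],
    [1,0,0,0,0],
    [1,0,0,0,0]
  ]
}}

```text
clock: 19.12
eef_pos: [0.4966, 0.0034, 0.1275]
orientation: [0.618, 0.786, -0.007, 0.006]
force: [0.7, 5.8, -0.7]
gripper_width: 0.0141
```

```bash
python3 e.py
```

```text
t 19.175 p [0.4966 0.0034 0.1276] yaw_y 13.7 j6 -0.336 F [ 0.95  4.99 -0.02] M [ 1.11  -0.3    0.259] w 0.0143
eff6 0.258700093254447
eff6 0.25802657939493656 0.2680283518942716
```

Request:
{"fn": "arm_command", "kwargs": {
  "rows": [
    [1,0,0,0,1],
    [1,0,0,0,1],
    [1,0,0,0,1],
    [1,0,0,0,0],
    [1,0,0,0,0]
  ]
}}

```text
clock: 19.85
eef_pos: [0.4966, 0.0034, 0.1275]
orientation: [0.638, 0.77, -0.007, 0.006]
force: [0.1, 5.7, -1.3]
gripper_width: 0.0141
```

```bash
python3 e.py
```

```text
t 19.9 p [0.4965 0.0034 0.1275] yaw_y 10.71 j6 -0.283 F [-0.53  4.88 -1.14] M [ 1.237 -0.126  0.421] w 0.0147
eff6 0.35766441375017166
eff6 0.35705404356122017 0.3737808947619055
```

The torque is 0.357 N m (0.374 at the wrist), which is snug. I'll hold it.

Request:
{"fn": "arm_command", "kwargs": {
  "rows": [
    [1,0,0,0,1],
    [1,0,0,0,0],
    [1,0,0,0,0],
    [1,0,0,0,0],
    [1,0,0,0,0]
  ]
}}

```text
clock: 20.58
eef_pos: [0.4965, 0.0034, 0.1275]
orientation: [0.645, 0.764, -0.007, 0.006]
force: [0.4, 5.2, -0.4]
gripper_width: 0.0138
```

Request:
{"fn": "arm_command", "kwargs": {
  "rows": [
    [1,0,0,0,0],
    [1,0,0,0,0],
    [1,0,0,0,0],
    [1,0,0,0,0],
    [1,0,0,0,0]
  ]
}}

```text
clock: 21.2
eef_pos: [0.4965, 0.0034, 0.1275]
orientation: [0.645, 0.764, -0.007, 0.006]
force: [0.6, 5.6, -0.9]
gripper_width: 0.0144
```

```bash
python3 e.py; python3 -c "
from h import *
mz(3)"
```

```text
t 21.25 p [0.4965 0.0034 0.1275] yaw_y 9.71 j6 -0.266 F [ 0.65  5.57 -0.83] M [ 1.26  -0.169  0.304] w 0.0137
eff6 0.3583003766834736
eff6 0.3583044558763504 0.4352689609724056
Mz mean [ 1.225 -0.14   0.358  0.78   5.417 -0.327  0.358] sd [0.03 0.  ]
```

It holds at a steady 0.358 N m. I'll ease the stem wind-up off, release and rise.

Request:
{"fn": "arm_command", "kwargs": {
  "rows": [
    [1,0,0,0,-2],
    [1,0,0,0,-2],
    [1,0,0,0,-0.8],
    [1,0,0,0,0],
    [1,0,0,0,0]
  ]
}}

```text
clock: 22.08
eef_pos: [0.4968, 0.0033, 0.1276]
orientation: [0.612, 0.791, -0.007, 0.006]
force: [1.1, 4.3, -1.0]
gripper_width: 0.0138
```

```bash
python3 e.py
```

```text
t 22.125 p [0.4968 0.0033 0.1275] yaw_y 14.48 j6 -0.349 F [ 1.46  4.79 -0.69] M [ 1.004 -0.415  0.135] w 0.0139
eff6 0.11726771481335163
eff6 0.11791623663157225 0.1368351126823107
```

Request:
{"fn": "arm_command", "kwargs": {
  "rows": [
    [0.5,0,0,0,0],
    [0.5,0,0,0,0],
    [0.5,0,0,0,0],
    [0.5,0,0,0,0],
    [0.5,0,0,-5,0]
  ]
}}

```text
clock: 22.8
eef_pos: [0.4955, 0.0032, 0.1324]
orientation: [0.613, 0.79, -0.008, 0.005]
force: [-0.6, 0.0, -0.5]
gripper_width: 0.0473
```

Request:
{"fn": "arm_command", "kwargs": {
  "rows": [
    [0.5,0,0,-30,0],
    [0.5,0,0,-30,0],
    [0.5,0,0,-30,0],
    [0.5,0,0,-30,0],
    [0.5,0,0,-10,0]
  ]
}}

```text
clock: 23.42
eef_pos: [0.4962, 0.0056, 0.2641]
orientation: [0.613, 0.79, -0.007, 0.006]
force: [-0.3, -0.9, -0.8]
gripper_width: 0.0474
```

```bash
python3 e.py; python3 - <<'E'
from h import *
c=r.camera('top'); f=c['frame'][150:290,200:440]; cv2.imwrite('pics/t2.png',cv2.resize(f,None,fx=3.3,fy=3.3,interpolation=3))
c=r.camera('scene'); f=c['frame'][140:320,240:440]; cv2.imwrite('pics/s2.png',cv2.resize(f,None,fx=3.3,fy=3.3,interpolation=3))
wcam('w6')
E
```

```text
t 23.475 p [0.4962 0.0056 0.2642] yaw_y 14.39 j6 -0.353 F [-0.34  0.47  0.85] M [-0.074  0.009 -0.015] w 0.0477
eff6 -0.0021891544747631997
eff6 -0.005153342935955152 -0.033724164012220066
```

View pics/s2.png

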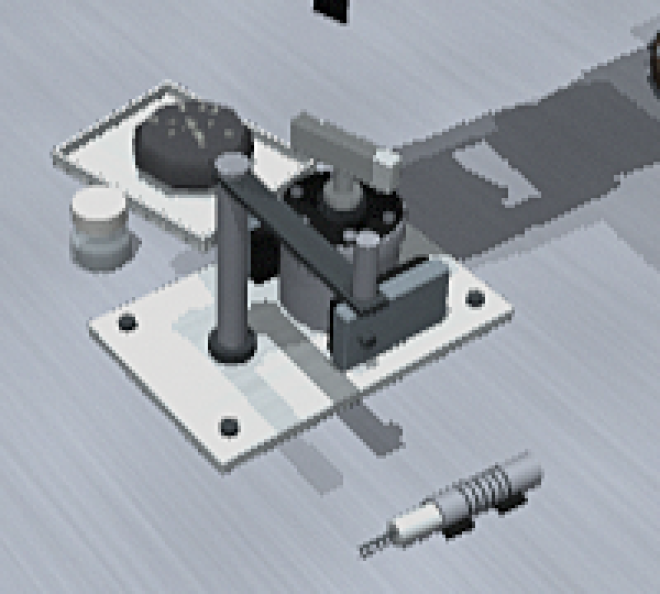

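View pics/w6.png

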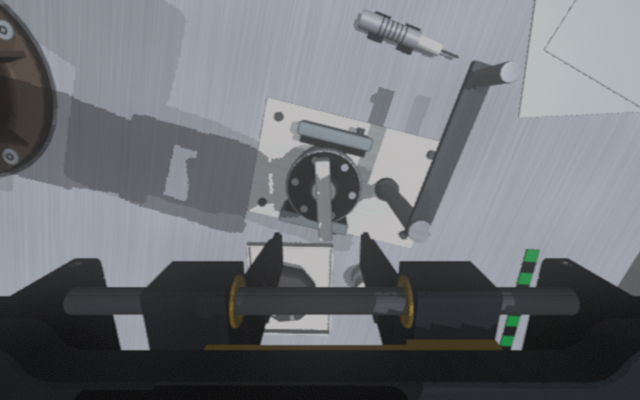

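Plug and neighbours look right, and the bar has turned about 140°. Next is the keeper: the wrist view shows the post top at about (508, 72) and the pillar top at about (420, 230).

```bash
python3 - <<'E'
from h import *
s,c=wcam('w7')
print('post',atz(c,(508,72),.203),'pillar',atz(c,(420,230),.163))
m=R.from_quat(s['orientation']).as_matrix();print(m.round(4))
for P in ([.588,.1385,.264],): print(m.T@(np.array(P)-s['eef_pos'])*1000)
cv2.imwrite('pics/w7c.png',cv2.resize(c['frame'][40:260,370:550],None,fx=2.7,fy=2.7,interpolation=3))
E
```

```text
post [0.58850781 0.14006462 0.203     ] pillar [0.58834855 0.00572555 0.163     ]
[[-0.2485  0.9686 -0.0031]
 [ 0.9685  0.2484 -0.018 ]
 [-0.0167 -0.0075 -0.9998]]
[105.60014513 122.65089963  -5.34904028]
```

View pics/w7c.png

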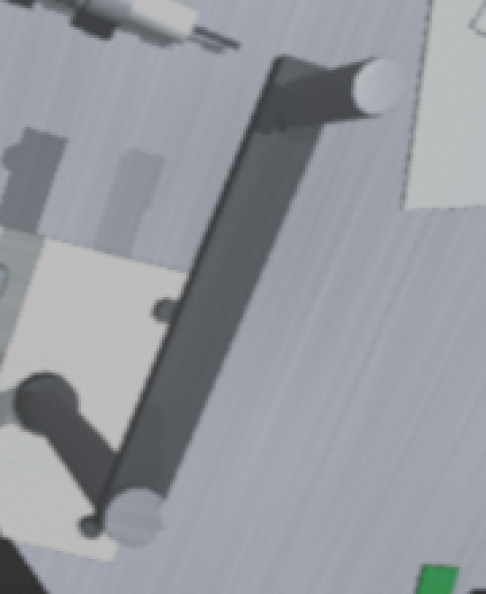

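Request:
{"fn": "arm_command", "kwargs": {
  "rows": [
    [0.5,21.2,24.8,-1,0],
    [0.5,21.2,24.8,-1,0],
    [0.5,21.2,24.8,-1,0],
    [0.5,21.2,24.8,-1,0],
    [0.5,21.2,24.8,-1,0]
  ],
  "grip_force": 6
}}

```text
clock: 24.35
eef_pos: [0.59, 0.1401, 0.2637]
orientation: [0.613, 0.79, -0.008, 0.004]
force: [-0.5, -0.6, -0.2]
gripper_width: 0.0476
```

Request:
{"fn": "arm_command", "kwargs": {
  "rows": [
    [0.5,0,0,0,8],
    [0.5,0,0,0,7],
    [0.5,0,0,0,0],
    [0.5,0,0,0,0],
    [0.5,0,0,0,0]
  ]
}}

```text
clock: 24.98
eef_pos: [0.5896, 0.1391, 0.2647]
orientation: [0.71, 0.704, -0.007, 0.006]
force: [-0.5, -0.2, -0.0]
gripper_width: 0.0478
```

```bash
python3 - <<'E'
from h import *
s=st();s,c=wcam('w8')
for k in('keeper_post','keeper'):
  for o in r.outline_of(c,k)[:2]: print(k,o['confidence'],o['bbox'])
print(proj(c,[.589,.139,.203]))
m=R.from_quat(s['orientation']).as_matrix();print(m.round(4)); print(m.T@(np.array([.589,.139,.18])-s['eef_pos'])*1000)
E
```

```text
t 24.975 p [0.5896 0.1391 0.2647] yaw_y -0.53 j6 0.147 F [-0.5  -0.22 -0.02] M [-0.09   0.065 -0.009] w 0.0478
keeper 0.63 [309.0, 187.1, 336.1, 341.1]
[321.50650281 220.04198218]
[[ 0.0093  1.     -0.0016]
 [ 0.9998 -0.0093 -0.0183]
 [-0.0183 -0.0015 -0.9998]]
[ 1.45368088 -0.42992824 84.67715243]
```

View pics/w8.png

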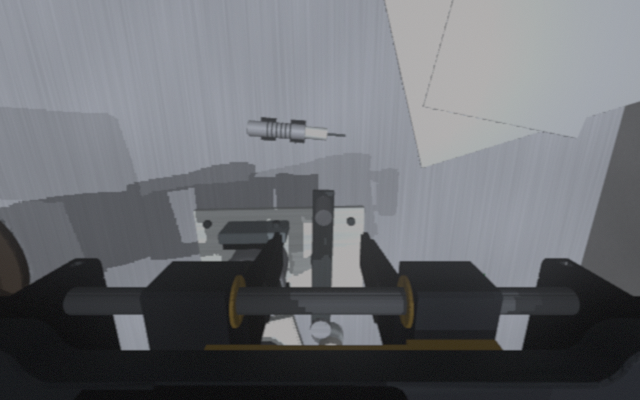

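The post top appears at (323, 217), within 1 mm or so of the prediction and centred between the fingers. I'll descend and close.

Request:
{"fn": "arm_command", "kwargs": {
  "rows": [
    [0.5,2,0,17,0],
    [0.5,0,0,17,0],
    [0.5,0,0,17,0],
    [0.5,0,0,17,0],
    [0.5,0,0,16.5,0]
  ]
}}

```text
clock: 25.75
eef_pos: [0.5894, 0.1396, 0.179]
orientation: [0.711, 0.703, -0.007, 0.006]
force: [-0.4, 0.0, 0.4]
gripper_width: 0.0477
```

Request:
{"fn": "arm_command", "kwargs": {
  "rows": [
    [1,0,0,0,0],
    [1,0,0,0,0],
    [1,0,0,0,0],
    [1,0,0,0,0],
    [1,0,0,0,0]
  ]
}}

```text
clock: 26.38
eef_pos: [0.5897, 0.1397, 0.1809]
orientation: [0.711, 0.703, -0.006, 0.006]
force: [-0.6, 0.6, 3.8]
gripper_width: 0.0135
```

```bash
python3 - <<'E'
from h import *
s=st();s,c=wcam('w9');st()
E
```

```text
t 26.375 p [0.5897 0.1397 0.1809] yaw_y -0.61 j6 0.154 F [-0.63  0.63  3.79] M [-0.034  0.077  0.008] w 0.0135
t 26.425 p [0.5898 0.1397 0.1809] yaw_y -0.61 j6 0.154 F [-0.08 -0.05  3.81] M [-0.046  0.043  0.025] w 0.014
```

View pics/w9.png

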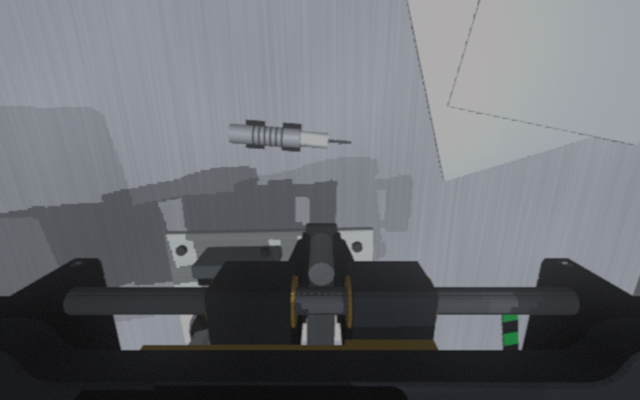

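Request:
{"fn": "arm_command", "kwargs": {
  "rows": [
    [1,-0.5,-11.8,0.1,-5],
    [1,-0.5,-11.8,0.1,-5],
    [1,-0.5,-11.8,0.1,-5],
    [1,-0.5,-11.8,0.1,-5],
    [1,-0.5,-11.8,0.1,-5]
  ]
}}

```text
clock: 27.05
eef_pos: [0.5322, 0.1279, 0.1808]
orientation: [0.541, 0.841, -0.007, 0.005]
force: [0.4, -0.3, 4.8]
gripper_width: 0.0135
```

```bash
cat > k.py <<'E'
from h import *
r.camera('top');s=st(); p=s['eef_pos'][:2]-np.array([.587,.005]); print('r',np.linalg.norm(p),'ang',np.degrees(np.arctan2(p[1],p[0])),s['joint_efforts'][5])
E
python3 k.py
```

```text
t 27.1 p [0.5311 0.1274 0.1808] yaw_y 24.8 j6 -0.296 F [-0.1   0.56  4.52] M [0.085 0.041 0.027] w 0.0139
r 0.1345403356289224 ang 114.56380101896828 0.8699686825275421
```

Request:
{"fn": "arm_command", "kwargs": {
  "rows": [
    [1,-0.5,-11.8,0.1,-5],
    [1,-0.5,-11.8,0.1,-5],
    [1,-0.5,-11.8,0.1,-5],
    [1,-0.5,-11.8,0.1,-5],
    [1,-0.5,-11.8,0.1,-5]
  ]
}}

```text
clock: 27.72
eef_pos: [0.4852, 0.0926, 0.1808]
orientation: [0.346, 0.938, -0.008, 0.003]
force: [0.9, 1.0, 3.4]
gripper_width: 0.0138
```

```bash
python3 k.py
```

```text
t 27.775 p [0.4846 0.0918 0.1807] yaw_y 49.7 j6 -0.789 F [-2.08  0.62  3.99] M [ 0.292  0.266 -0.003] w 0.0139
r 0.13429973174643373 ang 139.71382834185118 0.9120749495923519
```

Request:
{"fn": "arm_command", "kwargs": {
  "rows": [
    [1,-0.5,-11.8,0.2,-5],
    [1,-0.5,-11.8,0.2,-5],
    [1,-0.5,-11.8,0.2,-5],
    [1,-0.5,-11.8,0.2,-5],
    [1,-0.5,-11.8,0.2,-5]
  ]
}}

```text
clock: 28.4
eef_pos: [0.4578, 0.0408, 0.1807]
orientation: [0.136, 0.991, -0.009, 0.001]
force: [0.5, 0.9, 5.3]
gripper_width: 0.0138
```

```bash
python3 k.py
```

```text
t 28.45 p [0.4575 0.0399 0.1806] yaw_y 74.64 j6 -1.332 F [-2.4  -0.42  5.48] M [0.037 0.286 0.003] w 0.0137
r 0.13409897907060128 ang 164.92670628752188 0.7550668716430664
```

Request:
{"fn": "arm_command", "kwargs": {
  "rows": [
    [1,-0.4,-9.4,0.2,-4],
    [1,-0.4,-9.4,0.2,-4],
    [1,-0.2,-7,0.1,-3],
    [1,-0.1,-4,0,-2],
    [1,0,-2,0,-1]
  ]
}}

```text
clock: 29.08
eef_pos: [0.4531, 0.0094, 0.1807]
orientation: [0.015, 1.0, -0.009, -0.001]
force: [-2.0, 0.2, 4.8]
gripper_width: 0.014
```

```bash
python3 k.py
```

```text
t 29.125 p [0.453  0.0092 0.1806] yaw_y 88.3 j6 -1.639 F [-2.38 -1.36  5.52] M [-0.006  0.263 -0.067] w 0.0144
r 0.13404506512193587 ang 178.18597833728603 0.06403452018275857
```

Request:
{"fn": "arm_command", "kwargs": {
  "rows": [
    [1,0,-1.5,0,0],
    [1,0,-1.5,0,0],
    [1,0,0,0,0],
    [1,0,0,0,0],
    [1,0,0,0,0]
  ]
}}

```text
clock: 29.75
eef_pos: [0.453, 0.0064, 0.1806]
orientation: [0.015, 1.0, -0.009, -0.0]
force: [-1.8, -0.9, 4.8]
gripper_width: 0.0138
```

```bash
python3 k.py; python3 k.py
```

```text
t 29.8 p [0.453  0.0064 0.1806] yaw_y 88.31 j6 -1.645 F [-1.4  -0.07  5.46] M [0.088 0.32  0.039] w 0.014
r 0.13397728390360206 ang 179.40570087296558 0.012950427189934999
t 29.85 p [0.453  0.0064 0.1806] yaw_y 88.31 j6 -1.645 F [-2.13  0.02  6.11] M [0.093 0.245 0.015] w 0.0141
r 0.13399261313684516 ang 179.4004606502195 0.013046683743596077
```

Request:
{"fn": "arm_command", "kwargs": {
  "rows": [
    [1,0,-1,0,0],
    [1,0,-1,0,0],
    [1,0,-1,0,0],
    [1,0,0,0,0],
    [1,0,0,0,0]
  ]
}}

```text
clock: 30.48
eef_pos: [0.4529, 0.0035, 0.1806]
orientation: [0.014, 1.0, -0.009, -0.0]
force: [0.8, 2.6, 4.0]
gripper_width: 0.014
```

```bash
python3 k.py; python3 k.py
```

```text
t 30.525 p [0.4529 0.0035 0.1806] yaw_y 88.38 j6 -1.653 F [0.8  2.54 4.62] M [ 0.572 -0.191  0.034] w 0.0141
r 0.13413193456301206 ang -179.35729196769694 0.021153801935724914
t 30.575 p [0.4529 0.0035 0.1806] yaw_y 88.39 j6 -1.653 F [1.49 2.8  4.99] M [ 0.605 -0.179  0.049] w 0.0137
r 0.13413861631660612 ang -179.357379679479 0.020793540752492845
```

Request:
{"fn": "arm_command", "kwargs": {
  "rows": [
    [1,0,-1,0,0],
    [1,0,-0.5,0,0],
    [1,0,0,0,0],
    [1,0,0,0,0],
    [1,0,0,0,0]
  ]
}}

```text
clock: 31.2
eef_pos: [0.4528, 0.003, 0.1806]
orientation: [0.014, 1.0, -0.008, -0.0]
force: [2.0, 11.8, 5.6]
gripper_width: 0.0147
```

```bash
python3 k.py; python3 k.py
```

```text
t 31.25 p [0.4528 0.003  0.1806] yaw_y 88.35 j6 -1.657 F [ 1.31 12.39  4.18] M [ 2.289 -0.33  -0.006] w 0.0148
r 0.13425004078165814 ang -179.13062774150515 -0.020530263427644968
t 31.3 p [0.4528 0.003  0.1806] yaw_y 88.35 j6 -1.657 F [ 1.9  12.09  5.  ] M [ 2.27  -0.341 -0.005] w 0.015
r 0.13424866589913284 ang -179.13014624047767 -0.020493906922638416
```

The stop is firm, with about 12 N building. I'll relax 1 mm, release and rise clear.

Request:
{"fn": "arm_command", "kwargs": {
  "rows": [
    [1,0,1.2,0,0],
    [1,0,0,0,0],
    [0.5,0,0,0,0],
    [0.5,0,0,0,0],
    [0.5,0,0,0,0]
  ]
}}

```text
clock: 31.92
eef_pos: [0.4525, 0.003, 0.1803]
orientation: [0.014, 1.0, -0.009, -0.001]
force: [-0.2, 1.0, 0.4]
gripper_width: 0.0388
```

Request:
{"fn": "arm_command", "kwargs": {
  "rows": [
    [0.5,0,0,0,0],
    [0.5,0,0,-10,0],
    [0.5,0,0,-25,0],
    [0.5,0,0,-30,0],
    [0.5,0,0,-30,0]
  ]
}}

```text
clock: 32.55
eef_pos: [0.4527, 0.0049, 0.2771]
orientation: [0.014, 1.0, -0.009, -0.0]
force: [0.4, 0.2, -0.3]
gripper_width: 0.0477
```

Request:
{"fn": "arm_command", "kwargs": {
  "rows": [
    [0.5,0,0,-15,0],
    [0.5,0,0,0,0],
    [0.5,0,0,0,0],
    [0.5,0,0,0,0],
    [0.5,0,0,0,0]
  ]
}}

```text
clock: 33.17
eef_pos: [0.4527, 0.0052, 0.29]
orientation: [0.014, 1.0, -0.009, -0.001]
force: [-0.9, -0.5, -0.7]
gripper_width: 0.0476
```

```bash
python3 k.py; python3 - <<'E'
from h import *
c=r.camera('scene'); f=c['frame'][140:320,240:440]; cv2.imwrite('pics/s3.png',cv2.resize(f,None,fx=3.3,fy=3.3,interpolation=3))
s,c=wcam('w10')
E
```

```text
t 33.225 p [0.4527 0.0052 0.2901] yaw_y 88.39 j6 -1.658 F [-0.32 -0.28 -0.37] M [-0.009  0.074 -0.016] w 0.0475
r 0.13426372381243684 ang 179.9283061779546 -0.0014320158516056836
```

View pics/s3.png

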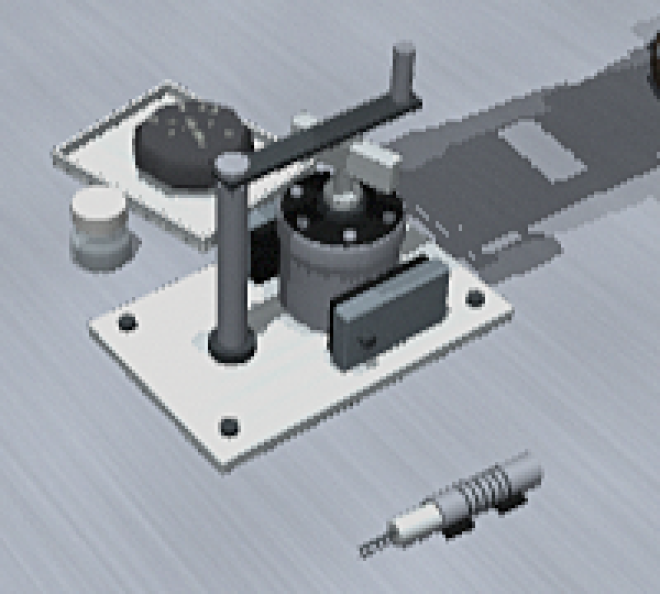

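View pics/w10.png

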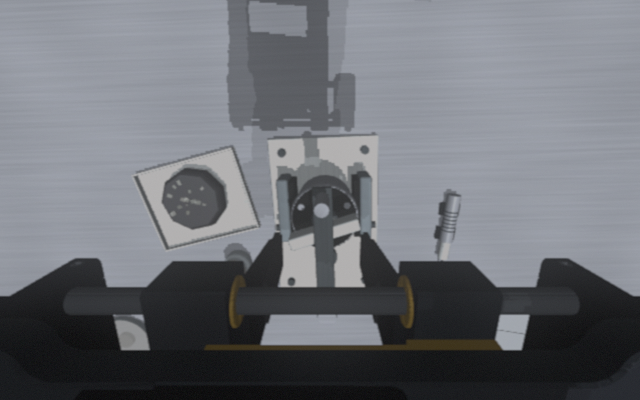

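The keeper bar lies over the plug's centre. In the scene view its post is at crop (403, 70), and the wrist view shows the bar along the fixture axis. The rock, tray, drill and jar haven't moved, and the gripper is clear. I'm handing in.

```bash
python3 -c "
from h import *
print(r.finish_job())"
```

```text
the job is handed in; nothing more can be done
None
```

The plug is tight, the keeper is closed over it, and I handed the job in at about 33 s. No verdict is reported.

- **Plug:** I gripped the bar and turned it about 146° clockwise. Drag rose from 0.04 to 0.10, 0.18 and then 0.36 N m. I held it at a steady 0.358 N m for well over half a second, and no settled reading was above that. I then eased the stem back (torque down to about 0.12 N m) and let go.
- **Keeper:** I gripped the post and swung the bar about 91° anticlockwise until the stop pushed back with about 12 N. I backed off 1 mm, let go and rose clear.
- **Last checks:** The pictures show the bar over the plug's centre, and the rock, tray, drill and jar look unmoved. Wrist force and torque are about zero.
- **Disagreements:**
  - Single wrist torque readings were noisy, from 0.30 to 0.44 N m during the hold. Their average was 0.358 N m, the same as the joint-6 effort I relied on.
  - Early on, the arm reached the end of the last joint's range and was left tilted by about 1°. This put small side forces on the plug of about 6 N and made no other difference I could see.

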